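# Back off the indexing dial past its pawl and load the test card

### The job

The indexing dial was turned too far: throw its red holding pawl right back, turn the dial backwards (clockwise from above) by its black knob until the dial's card slot lines up with the red pointer on the stand, and swing the pawl down again so that it drops fully between two teeth. Then take the green card from the blue rack and slide it upright into the dial's slot, keeping hold of it until it is fully home. Leave the other two cards in the rack, and everything else on the bench where it is.

Things in the scene. Friction and masses are not known exactly. Their poses are not given: they have to be found in the camera images.
- stand: Fixed blue indexing stand, yaw varies. Origin on the bench under the dial's vertical axis. Round foot, radius 118 mm, 20 mm high, with a lug of the same height at x 5 to 100, y 72 to 157 mm. On the lug the grey pawl post fills x 59 to 91, y 96 to 110 mm, 76 mm high.
- dial (a joint): Dial angle (rad), positive counter-clockwise from above. 0 = slot at the pointer. Range -0.5 to 1.5, starts at 0.55 to 1.15. Tooth pitch 0.349. Pawl down: turns forwards only, backwards it stops at the next tooth. Pawl up: turns both ways and stays where left (friction 0.18 Nm, 3 N at the knob). Between -0.05 and 0.1 the pawl drops fully; below -0.05 its nose lands on a tooth.
- turn_knob (a point): Centre of the top of the dial's black turning knob: upright round post, diameter 22 mm, 36 mm tall (top 81 mm above the bench), fixed on the dial 60 mm from its axis; at dial = 0 it is at (30, -52) mm in the stand's frame. It turns with the dial.
- slot_floor (a point): Centre of the floor of the card slot in the black nest on the dial, 49 mm above the bench; at dial = 0 at (-52, 0) mm in the stand's frame. Axes turn with the dial (equal the stand's at 0): x across the slot (7.5 mm wide), y along it (54 mm). Walls 22 mm high, then yellow lips up to 29 mm that flare the mouth to 18 mm. Nest 70 x 24 mm.
- pawl (a joint): Angle of the red holding pawl (rad). 0 = level, its nose fully down between the teeth; about 0.09 = nose on a tooth; 1.57 = upright; 2.0 = thrown right back against its stop. It swings freely (weight 70 g): past upright it falls back and stays there, before upright it falls down.
- pawl_hinge (a point): Point on the pawl's level hinge axis, 59 mm above the bench, at (70, 88) mm in the stand's frame; axes as the stand's. The axis runs along y. At pawl = 0 the arm runs from here along -x, 74 mm long, with the nose at its end; opening lifts it up and over towards +x.
- pawl_bar (a point): Grip point on the pawl's round steel bar: diameter 12 mm, 63 mm long, standing out along the stand's +y; the point is on its axis, 44 mm from the pawl's centre plane, 24 mm from the free end. At pawl = 0 it is at (-55, 44, 4) mm from pawl_hinge in the stand's axes, 63 mm above the bench, 43 mm above the lug. It swings with the pawl.
- rack: Fixed blue card rack, 172 (x) x 78 (y) x 28 mm, with three slots across it at x = -52, 0 and 52 mm; slot floors 8 mm and slot walls 28 mm above the bench. Origin under its centre on the bench. Its yaw varies.
- card_green: Card to load: green board 5 mm thick (x), 50 mm wide (y), with a thicker green grip along its top 10 mm thick, 40 mm wide, 52 to 70 mm above the foot; 70 mm tall, about 45 g. Origin at the centre of its foot, z up the card. Starts upright in one of the three rack slots; either way round fits.
- card_white: White card, same shape, in another rack slot. Leave it.
- card_orange: Orange card, same shape, in another rack slot. Leave it.
- meter_case: Loose white open meter case 130 x 110 x 60 mm, origin under its centre. Leave it.
- driver: Loose grey power screwdriver lying along its x axis between stand and rack, 220 mm long (from -110 to 110 mm), 34 mm wide, 42 mm high. Leave it.
- screw_bin: Loose blue bin of screws 120 x 170 x 75 mm, origin under its centre. Leave it.
- screw_cup: Loose yellow cup, 54 mm across, 45 mm high, origin under its centre. Leave it.
- orange_driver: Loose hand screwdriver lying along its x axis, orange handle 28 mm wide, 24 mm high, 185 mm long over all. Leave it.
- latch_plate: Loose small grey frame 60 x 40 x 8 mm, origin under its centre. Leave it.
- dial_centre (a point): Centre of the top face of the aluminium ratchet dial, 45 mm above the bench, on its axis (steel hub 10 mm higher). Dial radius 100 mm; 18 steel ratchet teeth 6 mm high stand round its rim at radius 80 to 96 mm.
- pointer (a point): Top of the red pointer post on the stand, 12 mm square, top 58 mm above the bench, at (-112, 0) mm in the stand's frame. The slot centre must come nearest to it.
Not all that is in view belongs to the job. Of the things like the card_green, leave any that is pink; of the rest the smaller one is meant.

How it is judged:
By the outcome, as a careful person would: the job done as asked, in the order asked, and still so for the second after the job is handed in, with the robot touching nothing.
It also fails if it takes over 72 s, if anything falls off the work surface, if the arm or the gripper's body presses on something with over 40 N, if the wrist force passes 120 N, or if a joint passes its speed limit or range.

### The arm

A 6-joint arm with a two-finger parallel gripper is mounted at the origin on the work surface. World frame = base frame: x ahead of the robot, y to its left, z up, the work surface at z = 0. Lengths are in m, angles in rad, forces in N, time in s.
With the tool pointing down it reaches from about 0.275 to 0.975 m from the base axis. Payload 8.4 kg.
Tool frame: the origin (TCP) lies at the very end of the fingers, on their centre line; the grasp point (between the pads) lies 19 mm behind it; y points along the fingers, x is the direction in which the jaws open and shut, and the axes are right-handed (so a half turn about y gives the same grasp; the last joint's range is limited). The gripper opens to 92 mm and grips with 3 to 60 N. Pads are 20 mm wide; open, the fingers measure 128 mm over their backs; the gripper's body (75 mm by 189 mm) begins 69 mm behind the grasp point.
Start: joints at [-1.338, 0.353, 1.633, -0, 1.155, -0.002], TCP at [0.145, -0.608, 0.215] pointing down, gripper open.
Joint ranges: [-2.63, 2.63], [-0.92, 2.1], [0.06, 2.66], [-1.3, 4.44], [0, 2.69], [-3.02, 3.02]. Speed limits (rad/s): [2.22, 2.22, 2.79, 3.14, 3.14, 3.14].

### API

Orientations are given as a rotation vector (axis times angle).
In Python, from rig import r, grab_frame, calibration, job_done gives the robot as it stands.
- The arm moves only by the tool step_arm, never from a script. Its argument "motion" is a list of rows, each a list of 5 numbers: the closure, from -1 (fully open) to 1 (shut), then the shift along the tool's x, y, z scaled (see below), then the turn about the tool's y scaled (see below). In form: [[fingers, tx, ty, tz, spin], ...]. A call has exactly 8 rows; each row is the pose to reach, as a shift and turn from the pose commanded when the call began, along the tool's axes at that moment; what a row does not reach only later rows make up. The controller multiplies each number of a shift by 500 mm and each number of a turn by 90 degrees. A row lasts 1/8 s, in which the tool goes at most 62.5 mm and 10.7 degrees, less where a joint would pass 70% of its speed; a pose out of reach is approached as far as the arm can. A call with a number of a shift or a turn outside -1 to 1 is refused whole. A call with a gripper value outside its range is refused whole. The fingers move at their own pace and stop on an object; the grip force is fixed at half the most. Time passes only in rows, so rows that repeat a pose let the fingers close, or fill a call up. It gives the time, the measured TCP pose, the force and the opening at its end, in the units of the state.
- r.read_state(): the state, without advancing time (a new reading comes with each control period).
- grab_frame(name): name is "scene" or "top" or "wrist"; returns the picture (480x640x3 uint8, red, green, blue); there is no depth.
- calibration(name): a dict with "mtx" (3x3 intrinsics, pixels), "distortion" ([k1, k2, p1, p2, k3] as OpenCV has them; the pictures are not rectified), "pose" (4x4, takes a point from camera to world coordinates). Camera axes: x right, y up, looking along -z (the intrinsics and any distortion apply to the point x, -y, -z); pixel columns grow to the right and rows downward; lengths in m; the calibration is good to about 2 mm. A picture is of the moment at which its call begins: read the wrist's pose just before it. calibration takes no time and is no camera call; for the wrist camera it gives the pose at the moment of the call.
- job_done(): hands the job in, once; it reports no verdict.
The state is a dict: "time_s": time; "joint_pos": joint angles; "joint_velocities": joint speeds; "effort": joint torques, N m; "position": TCP position; "tcp_rot": TCP orientation; "force": force on the tool from outside, world axes, zero at the start; "ft_torque": the same for the moment, N m; "width": finger opening in m.
Only numpy, scipy, OpenCV 4.12 (cv2) and the standard library are available. Lean on these libraries where they do the work, as an engineer would, in place of code of your own. Each camera call takes 0.05 s, during which the arm holds its last target.

## Working session

There is one attempt and no reset: what is moved stays moved. The work goes in short steps, Python scripts to look and compute and a tool call to move; the robot and the scene stay as the last step left them, time stands still between calls to the robot, and variables do not carry over. Pictures are saved under pics/ and viewed, and the job is handed in when it is done.

Besides the shell and the picture viewer there is one more tool, called after ">>>" as name(argument=value, ...), one argument or row to a line, values as JSON. step_arm: Moves the arm, as the interface text tells. Shifts and turns lie within -1 to 1; 1 stands for 500 mm of shift or 90 degrees of turn. Its arguments: {"type":"object","properties":{"motion":{"type":"array","items":{"type":"array","items":{"type":"number"}}}},"required":["motion"]}

```bash
mkdir -p pics; ls; python3 - <<'E'
from rig import r, grab_frame, calibration
import cv2,numpy as np
print(r.read_state())
for n in ["scene","top","wrist"]:
    c=calibration(n); print(n,c)
    im=grab_frame(n); cv2.imwrite(f"pics/{n}0.png",im[:,:,::-1])
E
```

```text
pics
{'time_s': 0.0, 'joint_pos': array([-1.33841219e+00,  3.53621349e-01,  1.63410806e+00,  9.33635047e-06,
        1.15520314e+00, -2.41585901e-03]), 'joint_velocities': array([ 0.00115066, -0.00044596, -0.00096442,  0.00048331, -0.00169948,
       -0.00056947]), 'effort': array([-3.72633614e-03, -5.93856525e+01, -3.34218979e+01,  6.95360731e-02,
        2.33653479e-02, -9.06397918e-05]), 'position': array([ 0.14528755, -0.60738274,  0.21389159]), 'tcp_rot': array([-1.31029127,  1.03525017, -1.0335058 ]), 'force': array([-0.22177686,  0.09528664, -0.07038535]), 'ft_torque': array([0.03424327, 0.04892623, 0.01148796]), 'width': 0.09204258984698144}
scene {'mtx': array([[465.66024228,   0.        , 316.54418214],
       [  0.        , 465.66024228, 239.50370063],
       [  0.        ,   0.        ,   1.        ]]), 'distortion': array([-0.00112403,  0.        ,  0.        ,  0.        ,  0.        ]), 'pose': array([[ 0.66491698, -0.43797623,  0.60503077,  1.17425537],
       [ 0.74690502,  0.39452643, -0.53523994, -0.53238595],
       [-0.00427827,  0.80779064,  0.58945397,  0.66287
[... 383 characters left out ...]
73],
       [-0.99986787, -0.01465602, -0.00703227,  0.00953975],
       [-0.00880366,  0.12453921,  0.99217563,  1.37821458],
       [ 0.        ,  0.        ,  0.        ,  1.        ]])}
wrist {'mtx': array([[370.29850516,   0.        , 319.87520954],
       [  0.        , 370.29850516, 236.13546053],
       [  0.        ,   0.        ,   1.        ]]), 'distortion': array([-0.07955981,  0.        ,  0.        ,  0.        ,  0.        ]), 'pose': array([[ 0.2325854 ,  0.94283263,  0.23868529,  0.21096219],
       [-0.97257355,  0.22602003,  0.05491479, -0.59134192],
       [-0.0021722 , -0.24491138,  0.96954304,  0.38431385],
       [ 0.        ,  0.        ,  0.        ,  1.        ]])}
```

View pics/scene0.png

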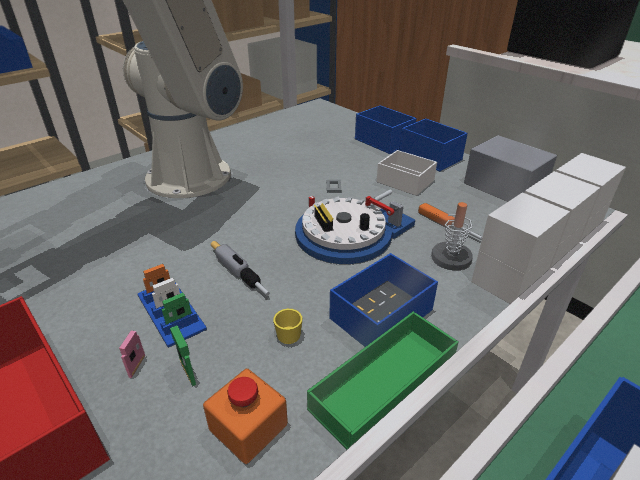

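View pics/top0.png

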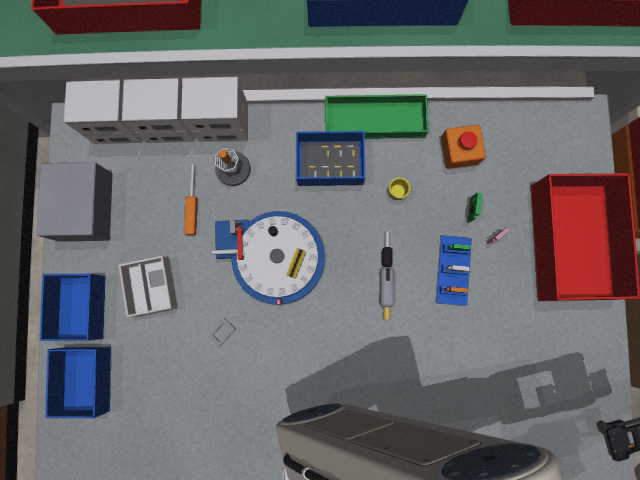

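View pics/wrist0.png

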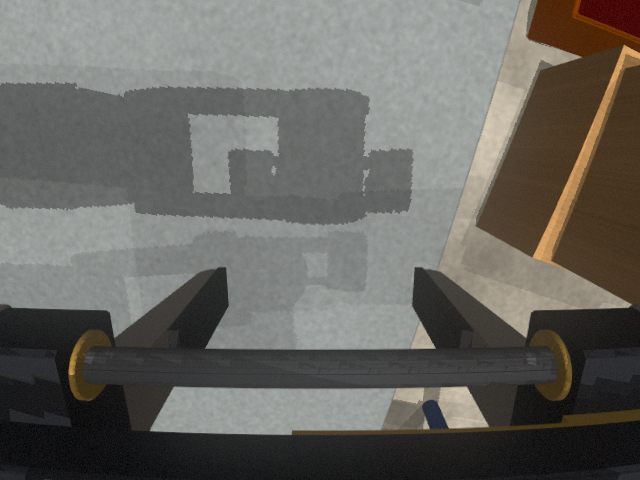

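```bash
cat > h.py <<'E'
import cv2,numpy as np
from scipy.spatial.transform import Rotation as R
def ray(c,px):
    u=cv2.undistortPoints(np.array([[px]],float),c["mtx"],c["distortion"])[0,0]
    d=np.array([u[0],-u[1],-1.0]); P=c["pose"]; return P[:3,3],P[:3,:3]@d
def onz(c,px,z):
    o,d=ray(c,px); return o+d*(z-o[2])/d[2]
def proj(c,p):
    P=c["pose"]; q=P[:3,:3].T@(np.asarray(p,float)-P[:3,3]); q=np.array([q[0],-q[1],-q[2]])
    return cv2.projectPoints(q.reshape(1,1,3),np.zeros(3),np.zeros(3),c["mtx"],c["distortion"])[0].ravel()
def two(c1,p1,c2,p2):
    o1,d1=ray(c1,p1);o2,d2=ray(c2,p2)
    A=np.stack([d1,-d2],1); t=np.linalg.lstsq(A,o2-o1,rcond=None)[0]
    a=o1+t[0]*d1;b=o2+t[1]*d2; return (a+b)/2,np.linalg.norm(a-b)
E
python3 - <<'E'
import cv2
a=cv2.imread('pics/top0.png');b=cv2.imread('pics/scene0.png')
cv2.imwrite('pics/t_st.png',cv2.resize(a[200:320,200:340],None,fx=5,fy=5,interpolation=cv2.INTER_CUBIC))
cv2.imwrite('pics/t_rk.png',cv2.resize(a[180:320,360:530],None,fx=4,fy=4,interpolation=cv2.INTER_CUBIC))
cv2.imwrite('pics/s_st.png',cv2.resize(b[170:270,285:425],None,fx=5,fy=5,interpolation=cv2.INTER_CUBIC))
cv2.imwrite('pics/s_rk.png',cv2.resize(b[250:400,100:260],None,fx=4,fy=4,interpolation=cv2.INTER_CUBIC))
from rig import r
from h import *
print(R.from_rotvec(r.read_state()['tcp_rot']).as_matrix().round(3))
E
```

```text
[[ 0.233 -0.     0.973]
 [-0.973  0.001  0.233]
 [-0.001 -1.    -0.   ]]
```

View pics/t_st.png

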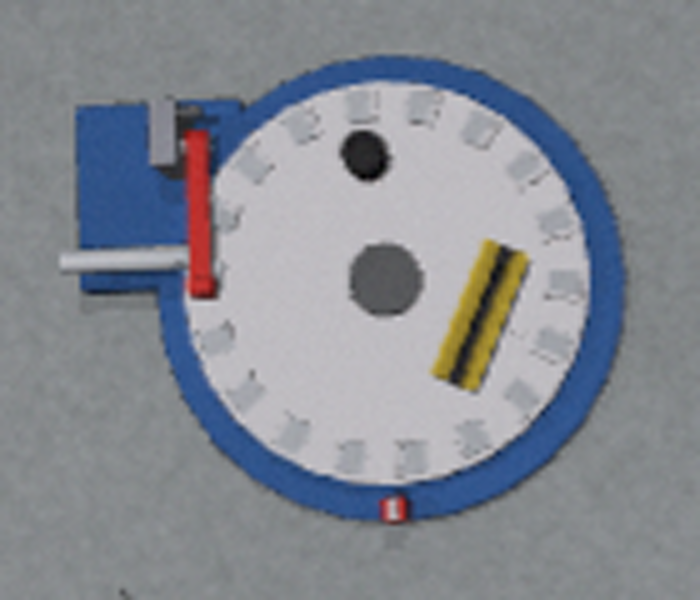

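View pics/t_rk.png

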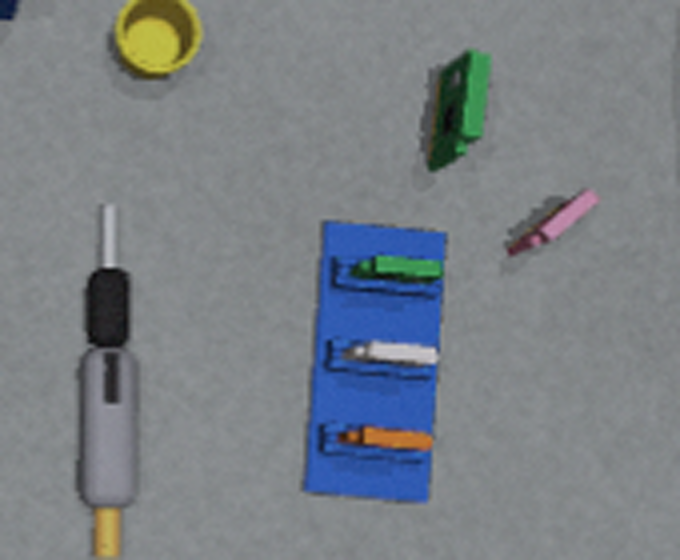

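View pics/s_st.png

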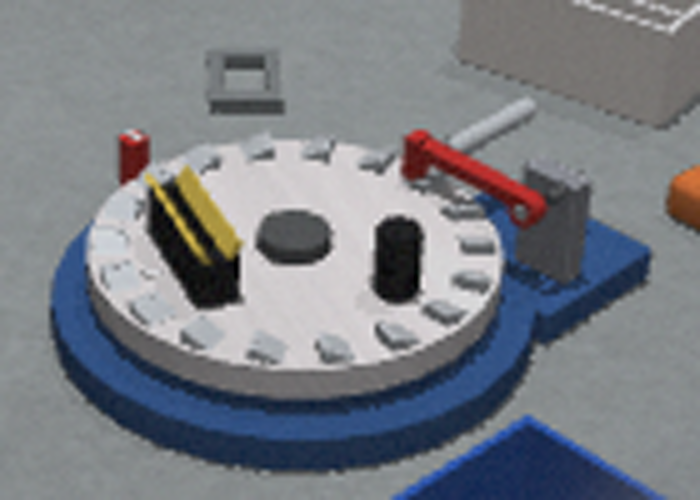

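View pics/s_rk.png

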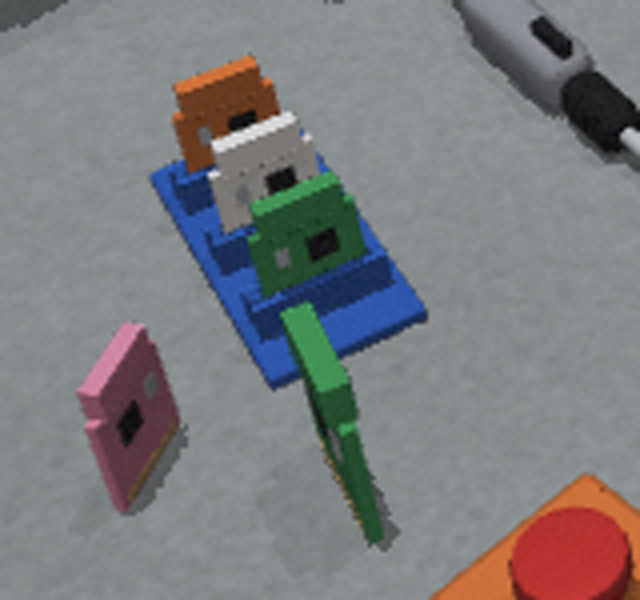

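```bash
python3 - <<'E'
from rig import calibration
from h import *
np.set_printoptions(precision=4,suppress=True)
T=calibration("top");S=calibration("scene")
a=cv2.imread('pics/top0.png');hsv=cv2.cvtColor(a,cv2.COLOR_BGR2HSV)
t=lambda x,y:(200+(x-2)/5,200+(y-2)/5)
s=lambda x,y:(285+(x-2)/5,170+(y-2)/5)
hub=onz(T,t(386,279),.055);ptr=onz(T,t(393,510),.058);knob=onz(T,t(366,155),.081)
bar=onz(T,t(62,263),.063);barroot=onz(T,t(190,257),.063)
lugTL=onz(T,t(78,105),.02);lugBL=onz(T,t(83,292),.02)
for n in 'hub ptr knob bar barroot lugTL lugBL'.split(): print(n,eval(n))
d=ptr-hub; print('yaw ptr',np.degrees(np.arctan2(-d[1],-d[0])))
d=lugTL-lugBL; print('yaw lug',np.degrees(np.arctan2(d[1],d[0])),np.linalg.norm(d)) 
d=bar-barroot; print('yaw bar',np.degrees(np.arctan2(-d[0],d[1])))
# scene
print('scene ptr',onz(S,s(133,136),.058),'hub',onz(S,s(293,226),.055),'knob',onz(S,s(398,227),.081),'bar end',onz(S,s(528,107),.063))
sl=[t(490,242),t(530,258),t(478,390),t(434,373)]
q=[onz(T,p,.074) for p in sl]; 
c=sum(q)/4; print('nest',c, [np.linalg.norm(q[i]-q[(i+1)%4]) for i in range(4)])
e=(q[0]+q[1]-q[2]-q[3]); print('slot dir deg',np.degrees(np.arctan2(e[1],e[0])))
# blue circle foot
m=cv2.inRange(hsv,(100,100,60),(130,255,255))
k=cv2.inRange(hsv,(0,0,150),(180,60,255))
# rack
rm=np.zeros_like(m);rm[225:312,425:480]=m[225:312,425:480]
pts=cv2.findNonZero(rm);rc=cv2.minAreaRect(pts);print(rc);bx=cv2.boxPoints(rc)
w=[onz(T,p,.028) for p in bx];print(np.array(w), [np.linalg.norm(w[i]-w[(i+1)%4]) for i in range(4)])
c=sum(w)/4;print('rack',c)
for n,col in dict(green=((45,100,60),(85,255,255)),orange=((5,120,80),(20,255,255))).items():
    g=np.zeros_like(m);g[235:300,440:475]=cv2.inRange(hsv,*[np.array(x) for x in col])[235:300,440:475]
    rc=cv2.minAreaRect(cv2.findNonZero(g));print(n,rc,onz(T,rc[0],.07))
E
```

```text
hub [0.52   0.1351 0.055 ]
ptr [0.4076 0.1318 0.058 ]
knob [0.5775 0.1421 0.081 ]
bar [0.5293 0.2926 0.063 ]
barroot [0.5313 0.2299 0.063 ]
lugTL [0.6145 0.2947 0.02  ]
lugBL [0.5192 0.291  0.02  ]
yaw ptr 1.6666386932540709
yaw lug 2.1782863464833424 0.09532748204910131
yaw bar 1.870757954203617
scene ptr [0.408  0.1283 0.058 ] hub [0.5182 0.1334 0.055 ] knob [0.5789 0.1399 0.081 ] bar end [0.5276 0.291  0.063 ]
nest [0.4997 0.0867 0.074 ] [np.float64(0.02082133530380789), np.float64(0.06815949609205156), np.float64(0.022671166169528228), np.float64(0.06849726959409644)]
slot dir deg -22.759783315580307
((453.5485534667969, 270.0035705566406), (30.917343139648438, 68.28086853027344), 4.184916019439697)
[[ 0.3992 -0.2536  0.028 ]
 [ 0.5685 -0.2725  0.028 ]
 [ 0.5617 -0.3499  0.028 ]
 [ 0.3924 -0.3298  0.028 ]] [np.float64(0.17030620976891478), np.float64(0.07766119745266659), np.float64(0.17045974937318337), np.float64(0.0765029271363476)]
rack [ 0.4805 -0.3015  0.028 ]
green ((460.09405517578125, 246.05941772460938), (20.099750518798828, 4.079652309417725), 5.710592269897461) [ 0.5346 -0.31    0.07  ]
orange ((457.03466796875, 289.1534729003906), (20.199254989624023, 3.880645275115967), 5.710593223571777) [ 0.4307 -0.2981  0.07  ]
```

```bash
cat >> h.py <<'E'
ST=np.array([.519,.1343]);SY=0.033
def st(x,y,SY=None):
    s=globals()['SY'] if SY is None else SY
    return ST+np.array([x*np.cos(s)-y*np.sin(s),x*np.sin(s)+y*np.cos(s)])/1000
def go(s,p,yaw=None):
    """numbers for a shift to world TCP p (m) and tool-x yaw (deg)"""
    M=R.from_rotvec(s['tcp_rot']).as_matrix(); d=M.T@(np.array(p)-s['position'])/.5
    y0=np.degrees(np.arctan2(M[1,0],M[0,0])); sp=0 if yaw is None else -((yaw-y0+180)%360-180)/90
    return np.r_[d,sp].round(4), round(y0,2)
E
python3 - <<'E'
from rig import r,calibration
from h import *
s=r.read_state()
print(go(s,(.42,-.15,.25),-38)); print(st(15,132))
T=calibration("top");S=calibration("scene")
print('spring top',two(T,(226,155),S,(461,207)))
E
```

```text
(array([-0.7622, -0.0711,  0.7472, -0.4283]), np.float64(-76.55))
[0.52963662 0.26672304]
spring top (array([0.75161728, 0.24740173, 0.13748041]), np.float64(0.002438484208925891))
```

>>> step_arm(
  motion=[
    [-1,-0.09,-0.01,0.09,-0.06],
    [-1,-0.19,-0.02,0.18,-0.12],
    [-1,-0.28,-0.03,0.28,-0.18],
    [-1,-0.38,-0.04,0.37,-0.24],
    [-1,-0.48,-0.05,0.47,-0.3],
    [-1,-0.57,-0.06,0.56,-0.36],
    [-1,-0.67,-0.07,0.66,-0.42],
    [-1,-0.76,-0.07,0.75,-0.43],
  ],
)

```text
time_s: 1.15
position: [0.4041, -0.1793, 0.2491]
tcp_rot: [-1.509, 0.515, -0.517]
force: [0.5, -0.4, 0.5]
width: 0.0922
```

```bash
python3 - <<'E'
from rig import r
from h import *
s=r.read_state();print(s['time_s'],s['position'],go(s,(.51,.262,.20),1.9))
E
```

```text
1.15 [ 0.40406508 -0.17933135  0.24911232] (array([-0.3731,  0.098 ,  0.8275, -0.4407]), np.float64(-37.76))
```

```bash
python3 - <<'E'
from rig import r
from h import *
s=r.read_state();s['position']=np.array([.42,-.15,.25]);print(go(s,(.51,.262,.20),1.9))
E
```

```text
(array([-0.3624,  0.0998,  0.7616, -0.4407]), np.float64(-37.76))
```

>>> step_arm(
  motion=[
    [-1,-0.05,0.01,0.11,-0.07],
    [-1,-0.1,0.02,0.22,-0.14],
    [-1,-0.16,0.04,0.33,-0.21],
    [-1,-0.21,0.06,0.44,-0.28],
    [-1,-0.26,0.08,0.55,-0.35],
    [-1,-0.31,0.09,0.66,-0.41],
    [-1,-0.36,0.1,0.76,-0.44],
    [-1,-0.36,0.1,0.76,-0.44],
  ],
)

```text
time_s: 2.15
position: [0.4944, 0.2326, 0.198]
tcp_rot: [-1.57, -0.027, 0.028]
force: [-0.4, -0.3, -0.4]
width: 0.0919
```

```bash
python3 - <<'E'
from rig import r,calibration,grab_frame
from h import *
s=r.read_state();print(s['time_s'],s['position'],s['joint_velocities'].round(3))
c=calibration("wrist");im=grab_frame("wrist");cv2.imwrite("pics/w1.png",im[:,:,::-1])
s=r.read_state();print(s['position'],s['joint_velocities'].round(3))
import pickle;pickle.dump(c,open('c1.pkl','wb'));print(proj(c,[*st(15,132),.063]))
E
```

```text
2.15 [0.49435835 0.23256258 0.19795221] [-0.055 -0.034  0.048 -0.022  0.02  -0.02 ]
[0.49384147 0.23056278 0.19800325] [-0.041 -0.027  0.03  -0.01   0.007 -0.006]
[365.45132527 188.24058922]
```

View pics/w1.png

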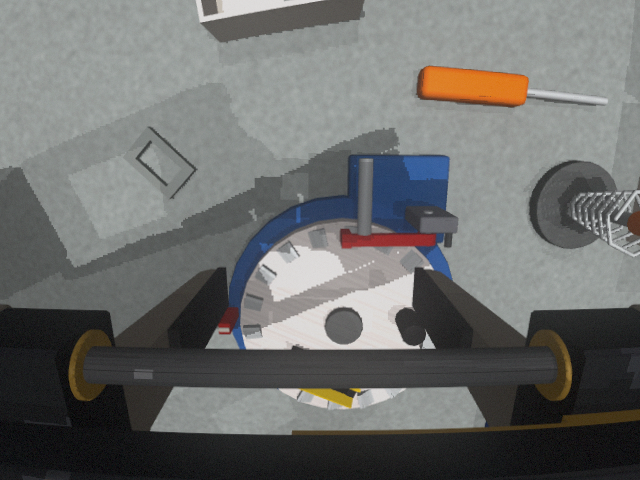

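```bash
python3 - <<'E'
from rig import r
from h import *
import pickle;c=pickle.load(open('c1.pkl','rb'))
print('barend',onz(c,(366,160),.063),onz(c,(365,232),.063),'hub',onz(c,(344,325),.055))
print('lug TL,TR',onz(c,(349,155),.02),onz(c,(449,156),.02))
s=r.read_state();print(go(s,(.5295,.267,.05),1.9),go(s,(.5295,.267,.044),1.9))
E
```

```text
barend [0.52867031 0.28968403 0.063     ] [0.53160845 0.22961965 0.063     ] hub [0.5189971  0.13794525 0.055     ]
lug TL,TR [0.51800878 0.29197574 0.02      ] [0.61142322 0.29500866 0.02      ]
(array([7.400e-02, 2.959e-01, 7.070e-02, 1.000e-04]), np.float64(1.91)) (array([7.400e-02, 3.079e-01, 7.070e-02, 1.000e-04]), np.float64(1.91))
```

>>> step_arm(
  motion=[
    [-0.1,0.074,0.03,0.07,0],
    [-0.1,0.074,0.1,0.071,0],
    [-0.1,0.074,0.18,0.071,0],
    [-0.1,0.074,0.24,0.071,0],
    [-0.1,0.074,0.3,0.071,0],
    [-0.1,0.074,0.306,0.071,0],
    [0.2,0.074,0.306,0.071,0],
    [1,0.074,0.306,0.071,0],
  ],
)

```text
time_s: 3.2
position: [0.5311, 0.2661, 0.0472]
tcp_rot: [-1.57, -0.025, 0.022]
force: [-0.4, 0.2, 0.5]
width: 0.0328
```

>>> step_arm(
  motion=[
    [1,0,0,0,0],
    [1,0,0,0,0],
    [1,0,0,0,0],
    [1,0,0,0,0],
    [1,0,0,0,0],
    [1,0,0,0,0],
    [1,0,0,0,0],
    [1,0,0,0,0],
  ],
)

```text
time_s: 4.2
position: [0.5302, 0.2662, 0.0459]
tcp_rot: [-1.57, -0.024, 0.024]
force: [-2.1, 0.4, 5.0]
width: 0.0111
```

```bash
python3 - <<'E'
from rig import r
from h import *
s=r.read_state();print(s['time_s'],s['position'],s['width'],s['force'],s['tcp_rot'])
# arc offsets
def b(t): return np.array([-55*np.cos(t)+4*np.sin(t),55*np.sin(t)+4*np.cos(t)])
for t in np.arange(0,1.96,.12): d=(b(t)-b(0))/500; print(round(t,2),d.round(3))
E
```

```text
4.2 [0.53023721 0.26619447 0.04593875] 0.011073103718613643 [-2.1130997   0.35940248  5.02903965] [-1.57041701 -0.02416615  0.02390706]
0.0 [0. 0.]
0.12 [0.002 0.013]
0.24 [0.005 0.026]
0.36 [0.01  0.038]
0.48 [0.016 0.05 ]
0.6 [0.024 0.061]
0.72 [0.033 0.071]
0.84 [0.043 0.079]
0.96 [0.053 0.087]
1.08 [0.065 0.093]
1.2 [0.078 0.097]
1.32 [0.09  0.101]
1.44 [0.104 0.102]
1.56 [0.117 0.102]
1.68 [0.13 0.1 ]
1.8 [0.143 0.097]
1.92 [0.155 0.093]
```

>>> step_arm(
  motion=[
    [1,0.002,-0.013,0,0],
    [1,0.005,-0.026,0,0],
    [1,0.01,-0.038,0,0],
    [1,0.016,-0.05,0,0],
    [1,0.024,-0.061,0,0],
    [1,0.033,-0.071,0,0],
    [1,0.043,-0.079,0,0],
    [1,0.043,-0.079,0,0],
  ],
)

```text
time_s: 5.2
position: [0.5489, 0.2668, 0.0861]
tcp_rot: [-1.571, -0.019, 0.028]
force: [-13.9, 3.2, 10.7]
width: 0.0111
```

>>> step_arm(
  motion=[
    [1,0.01,-0.008,0,0],
    [1,0.022,-0.014,0,0],
    [1,0.035,-0.018,0,0],
    [1,0.047,-0.022,0,0],
    [1,0.061,-0.023,0,0],
    [1,0.074,-0.023,0,0],
    [1,0.087,-0.021,0,0],
    [1,0.1,-0.018,0,0],
  ],
)

```text
time_s: 6.2
position: [0.6018, 0.2681, 0.0941]
tcp_rot: [-1.571, -0.024, 0.024]
force: [-4.7, 1.3, -1.3]
width: 0.0111
```

>>> step_arm(
  motion=[
    [1,0.008,0.003,0,0],
    [1,0.01,0.004,0,0],
    [1,0.01,0.004,0,0],
    [0.5,0.01,0.004,0,0],
    [0.3,0.01,0.004,0,0],
    [0.3,0.01,0.004,0,0],
    [0.3,0.01,0.004,0,0],
    [0.3,0.01,0.004,0,0],
  ],
)

```text
time_s: 7.2
position: [0.6067, 0.2683, 0.0922]
tcp_rot: [-1.571, -0.024, 0.024]
force: [-1.2, 0.4, -0.2]
width: 0.0322
```

```bash
python3 - <<'E'
from rig import r,calibration,grab_frame
from h import *
s=r.read_state();print(s['time_s'],s['position'],s['width'],s['force'])
im=grab_frame("scene");cv2.imwrite("pics/s2.png",cv2.resize(im[120:300,240:480,::-1],None,fx=3,fy=3))
E
```

```text
7.2 [0.6067103  0.26831173 0.09223775] 0.03220004315161491 [-1.19252803  0.4120184  -0.23062063]
```

View pics/s2.png

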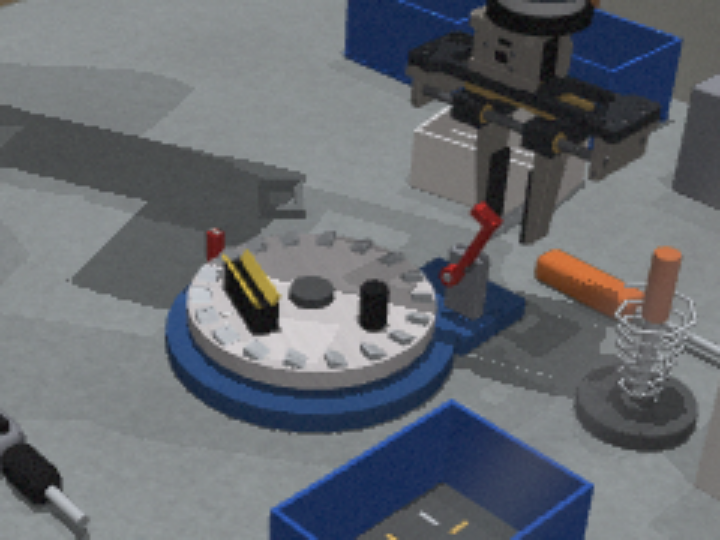

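```bash
python3 - <<'E'
from rig import r
from h import *
s=r.read_state();print(go(s,(.578,.141,.18),91))
E
```

```text
(array([-0.0651, -0.1755, -0.2528, -0.9916]), np.float64(1.75))
```

>>> step_arm(
  motion=[
    [0.3,0,-0.1,0,0],
    [0.2,0,-0.16,0,-0.1],
    [0.1,0,-0.18,-0.05,-0.2],
    [0,-0.02,-0.18,-0.12,-0.31],
    [0,-0.04,-0.18,-0.18,-0.42],
    [0,-0.06,-0.18,-0.25,-0.53],
    [0,-0.065,-0.175,-0.253,-0.64],
    [0,-0.065,-0.175,-0.253,-0.75],
  ],
)

```text
time_s: 8.25
position: [0.5778, 0.1402, 0.1797]
tcp_rot: [-1.357, -0.942, 0.942]
force: [-0.4, 0.2, -0.9]
width: 0.0461
```

```bash
python3 - <<'E'
from rig import r,calibration,grab_frame
from h import *
s=r.read_state();print(s['time_s'],s['position'],go(s,(.5782,.141,.0565),97))
c=calibration("wrist");im=grab_frame("wrist");cv2.imwrite("pics/w3.png",im[:,:,::-1])
T=calibration("top");im=grab_frame("top")
import pickle;pickle.dump(c,open('c3.pkl','wb'));print(proj(c,[.5782,.141,.081]))
E
```

```text
8.25 [0.57775976 0.14022935 0.1797263 ] (array([ 1.800e-03,  2.465e-01, -3.000e-04, -3.053e-01]), np.float64(69.52))
[320.88238412 238.74815058]
```

View pics/w3.png

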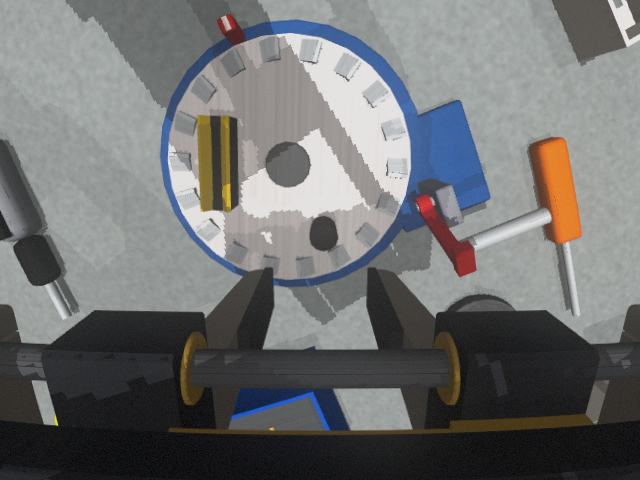

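```bash
python3 - <<'E'
from h import *
import pickle;c=pickle.load(open('c3.pkl','rb'))
im=cv2.imread('pics/w3.png');cv2.imwrite('pics/w3c.png',cv2.resize(im[100:270,180:360],None,fx=4,fy=4,interpolation=cv2.INTER_CUBIC))
print(onz(c,(324,236),.081),onz(c,(288,164),.055))
E
```

```text
[0.57702369 0.14393214 0.081     ] [0.51864657 0.13571599 0.055     ]
```

View pics/w3c.png

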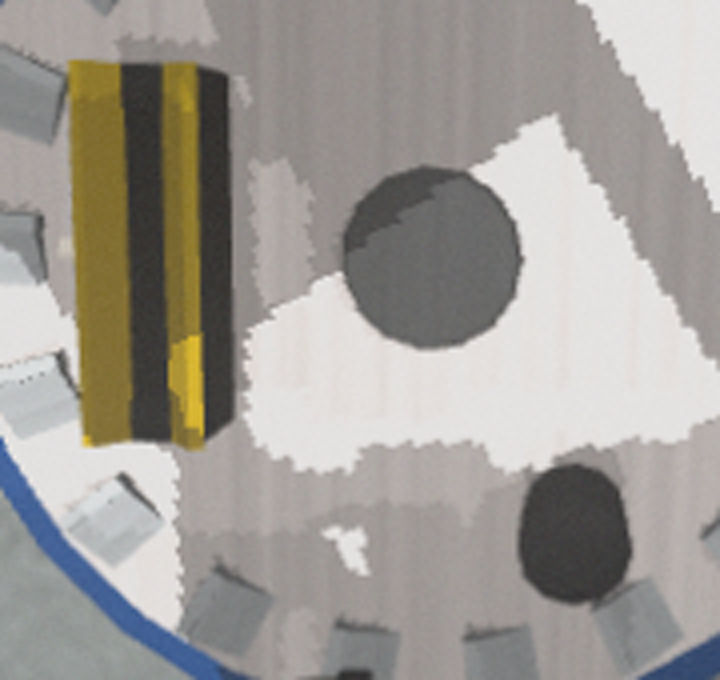

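>>> step_arm(
  motion=[
    [0,0.003,0.02,0,-0.1],
    [0,0.003,0.06,0,-0.2],
    [0,0.003,0.14,0,-0.3],
    [0,0.003,0.2,0,-0.305],
    [0,0.003,0.247,0,-0.305],
    [0.3,0.003,0.247,0,-0.305],
    [1,0.003,0.247,0,-0.305],
    [1,0.003,0.247,0,-0.305],
  ],
)

```text
time_s: 9.35
position: [0.5794, 0.1425, 0.0575]
tcp_rot: [-1.153, -1.296, 1.293]
force: [0.5, 0.3, 0.2]
width: 0.0211
```

>>> step_arm(
  motion=[
    [1,0,0,0,0],
    [1,0,0,0,0],
    [1,0,0,0,0],
    [1,0,0,0,0],
    [1,0,0,0,0],
    [1,0,0,0,0],
    [1,0,0,0,0],
    [1,0,0,0,0],
  ],
)

```text
time_s: 10.35
position: [0.5794, 0.1425, 0.0573]
tcp_rot: [-1.153, -1.296, 1.293]
force: [-0.1, 0.4, 7.2]
width: 0.0216
```

```bash
python3 - <<'E'
from rig import r
from h import *
s=r.read_state();print(s['time_s'],s['position'],s['width'],s['force'])
M=R.from_rotvec(s['tcp_rot']).as_matrix();yaw=np.degrees(np.arctan2(M[1,0],M[0,0]));print(yaw)
C=np.array([.519,.135]);v=s['position'][:2]-C;print(np.linalg.norm(v),np.degrees(np.arctan2(v[1],v[0]))-1.9+60)
v=v/np.linalg.norm(v)*.06
for a in range(8,65,8):
    t=-np.radians(a);w=np.array([[np.cos(t),-np.sin(t)],[np.sin(t),np.cos(t)]])@v-v
    print(a,(M.T@np.r_[w,0]/.5).round(3),round(a/90,3))
E
```

```text
10.35 [0.57944569 0.14254953 0.05734597] 0.02158689317285754 [-0.09720397  0.36583346  7.17003664]
96.68537421010008
0.0609153211488732 65.21924393191793
8 [-0.017 -0.     0.001] 0.089
16 [-0.033 -0.     0.004] 0.178
24 [-0.049 -0.     0.01 ] 0.267
32 [-0.064 -0.     0.018] 0.356
40 [-0.077 -0.     0.027] 0.444
48 [-0.089 -0.     0.039] 0.533
56 [-0.1   -0.     0.052] 0.622
64 [-0.108 -0.     0.067] 0.711
```

>>> step_arm(
  motion=[
    [1,-0.009,0,0,0.044],
    [1,-0.025,0,0.002,0.133],
    [1,-0.041,0,0.007,0.222],
    [1,-0.057,0,0.014,0.311],
    [1,-0.071,0,0.022,0.4],
    [1,-0.083,0,0.033,0.489],
    [1,-0.095,0,0.046,0.578],
    [1,-0.1,0,0.052,0.622],
  ],
)

```text
time_s: 11.35
position: [0.56, 0.0896, 0.0574]
tcp_rot: [-1.5, -0.556, 0.55]
force: [1.0, 0.8, 5.0]
width: 0.0215
```

```bash
python3 - <<'E'
from rig import r,calibration,grab_frame
from h import *
s=r.read_state();print(s['time_s'],s['position'],s['width'],s['force'])
M=R.from_rotvec(s['tcp_rot']).as_matrix();yaw=np.degrees(np.arctan2(M[1,0],M[0,0]));print(yaw)
C=np.array([.519,.135]);v=s['position'][:2]-C;print(np.linalg.norm(v),np.degrees(np.arctan2(v[1],v[0]))-1.9+60)
for a in (2,4,6,8):
    t=-np.radians(a);w=np.array([[np.cos(t),-np.sin(t)],[np.sin(t),np.cos(t)]])@v-v
    print(a,(M.T@np.r_[w,0]/.5).round(3),round(a/90,3))
for n in("scene","top"):
  im=grab_frame(n);cv2.imwrite(f"pics/{n}4.png",im[:,:,::-1])
a=cv2.imread('pics/top4.png')[200:320,200:340];b=cv2.imread('pics/scene4.png')[170:270,285:425]
cv2.imwrite('pics/m4.png',np.hstack([cv2.resize(a,(400,343),interpolation=2),cv2.resize(b,(400,343),interpolation=2)]))
E
```

```text
11.35 [0.55999587 0.08963868 0.05738312] 0.021454578464547968 [0.98240877 0.82487174 4.97435545]
40.50867750475001
0.06114172556221927 10.206103860847875
2 [-0.004 -0.    -0.   ] 0.022
4 [-0.009 -0.     0.   ] 0.044
6 [-0.013 -0.     0.   ] 0.067
8 [-0.017 -0.     0.001] 0.089
```

View pics/m4.png

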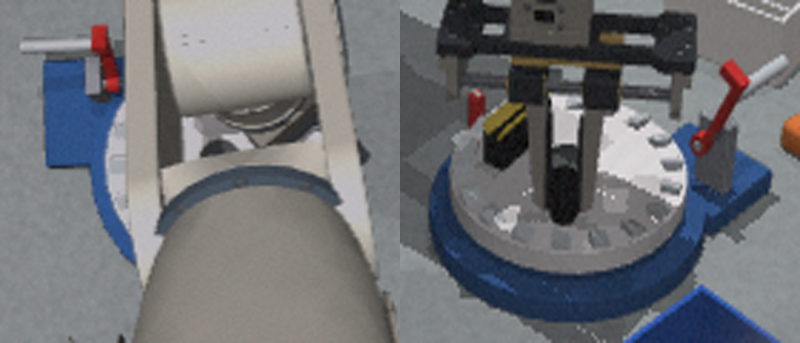

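>>> step_arm(
  motion=[
    [1,-0.009,0,0,0.044],
    [1,-0.017,0,0.001,0.089],
    [1,-0.02,0,0.002,0.1],
    [1,-0.02,0,0.002,0.1],
    [1,-0.02,0,0.002,0.1],
    [0.5,-0.02,0,0.002,0.1],
    [0.1,-0.02,0,0.002,0.1],
    [0.1,-0.02,0,0.002,0.1],
  ],
)

```text
time_s: 12.45
position: [0.5493, 0.0838, 0.0557]
tcp_rot: [-1.527, -0.432, 0.436]
force: [1.0, -0.6, -1.1]
width: 0.0403
```

```bash
python3 - <<'E'
from rig import r,calibration,grab_frame
from h import *
s=r.read_state();print(s['time_s'],s['position'],s['width'],s['force'])
C=np.array([.519,.135]);v=s['position'][:2]-C;print(np.linalg.norm(v),np.degrees(np.arctan2(v[1],v[0]))-1.9+60)
print(go(s,(.6067,.267,.18),1.9))
E
```

```text
12.45 [0.54925672 0.08381657 0.05567009] 0.04026293321435142 [ 0.97469354 -0.5815365  -1.07788848]
0.05945765390098494 -1.3108462225805368
(array([ 0.29  , -0.249 ,  0.2514,  0.3315]), np.float64(31.73))
```

>>> step_arm(
  motion=[
    [0.1,0,-0.1,0,0],
    [0.1,0,-0.2,0,0],
    [0.1,-0.05,-0.3,-0.02,0.1],
    [0.1,-0.11,-0.37,-0.04,0.2],
    [0.1,-0.11,-0.37,-0.04,0.33],
    [0.1,-0.11,-0.37,-0.04,0.33],
    [0.1,-0.11,-0.37,-0.04,0.33],
    [0.1,-0.11,-0.37,-0.04,0.33],
  ],
)

```text
time_s: 13.45
position: [0.5138, 0.0381, 0.2405]
tcp_rot: [-1.571, -0.029, 0.031]
force: [-0.1, -0.5, -0.1]
width: 0.0413
```

```bash
python3 - <<'E'
from rig import r,calibration,grab_frame
from h import *
s=r.read_state();print(s['time_s'],s['position'])
c=calibration("wrist");im=grab_frame("wrist");cv2.imwrite("pics/w5.png",im[:,:,::-1])
import pickle;pickle.dump(c,open('c5.pkl','wb'))
E
```

```text
13.45 [0.51378625 0.03814857 0.24045481]
```

View pics/w5.png

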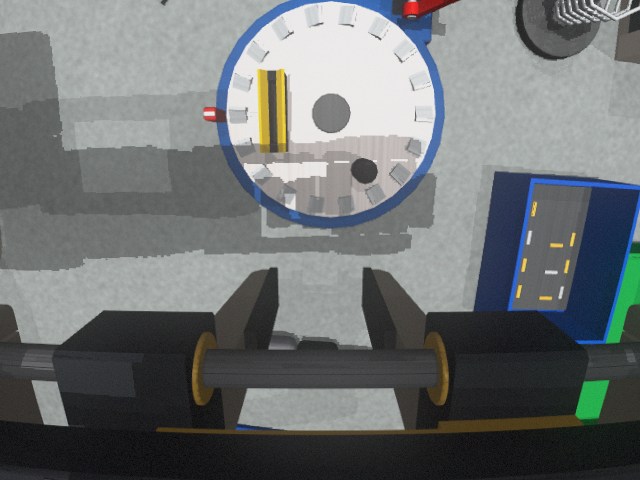

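```bash
python3 - <<'E'
from h import *
im=cv2.imread('pics/w5.png');cv2.imwrite('pics/w5c.png',cv2.resize(im[40:215,190:390],None,fx=4,fy=4,interpolation=cv2.INTER_CUBIC))
E
```

```text
(no output)
```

View pics/w5c.png

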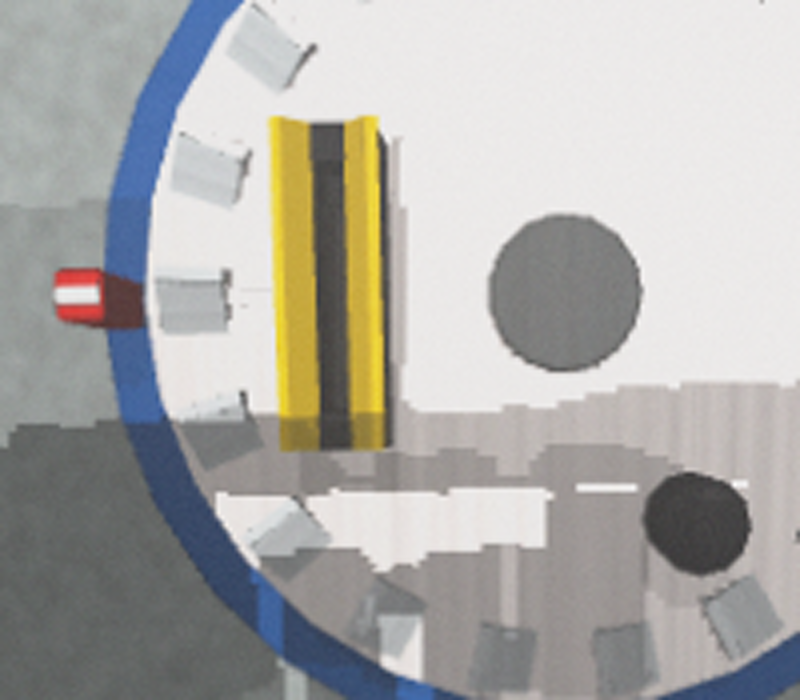

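```bash
python3 - <<'E'
from h import *
import pickle;c=pickle.load(open('c5.pkl','rb'))
f=lambda x,y:(190+(x-1.5)/4,40+(y-1.5)/4)
q=[onz(c,f(*p),.078) for p in((270,117),(377,117),(390,448),(281,450))]
for e in (q[0]-q[3],q[1]-q[2]): print(np.linalg.norm(e),np.degrees(np.arctan2(-e[0],e[1])))
nc=sum(q)/4;print('nest',nc)
hub=onz(c,f(565,292),.055);p=onz(c,f(78,296),.058);k=onz(c,f(700,515),.081)
print(hub,p,k)
ang=lambda v:np.degrees(np.arctan2(v[1],v[0]))
print('ptr yaw',ang(hub-p),'nest',ang(hub-nc),'knob',ang(k-hub)+60, np.linalg.norm((k-hub)[:2]),np.linalg.norm((nc-hub)[:2]))
E
```

```text
0.0696627190767478 2.358138213740928
0.0691308965768709 3.5082756711898595
nest [0.46746109 0.13287665 0.078     ]
[0.51886057 0.13518211 0.055     ] [0.40679863 0.13061105 0.058     ] [0.5500363  0.08706036 0.081     ]
ptr yaw 2.3358228468738464 nest 2.568205713169064 knob 2.937229331286069 0.05733784976846482 0.05145115468668079
```

```bash
sed -i 's/^ST=.*/ST=np.array([.519,.135]);SY=0.036/' h.py; python3 - <<'E'
from rig import r
from h import *
s=r.read_state();p=st(95.5,132);print(p,go(s,(*p,.20),2),go(s,(*p,.089),2))
E
```

```text
[0.60968715 0.27035173] (array([0.2091, 0.0808, 0.4569, 0.0017]), np.float64(2.15)) (array([0.2094, 0.3028, 0.4569, 0.0017]), np.float64(2.15))
```

>>> step_arm(
  motion=[
    [0,0.05,0,0.1,0],
    [0,0.1,0.02,0.2,0],
    [0,0.15,0.04,0.3,0],
    [0,0.2,0.06,0.4,0],
    [0,0.208,0.1,0.452,0],
    [0,0.208,0.2,0.452,0],
    [0,0.208,0.28,0.452,0],
    [0,0.208,0.302,0.452,0],
  ],
)

```text
time_s: 14.5
position: [0.608, 0.2669, 0.087]
tcp_rot: [-1.573, -0.025, 0.033]
force: [0.8, -1.0, -0.2]
width: 0.0461
```

>>> step_arm(
  motion=[
    [0,0,0,0,0],
    [0.5,0,0,0,0],
    [1,0,0,0,0],
    [1,0,0,0,0],
    [1,0,0,0,0],
    [1,0,0,0,0],
    [1,0,0,0,0],
    [1,0,0,0,0],
  ],
)

```text
time_s: 15.5
position: [0.6106, 0.2676, 0.0907]
tcp_rot: [-1.57, -0.029, 0.027]
force: [1.7, -0.1, 5.3]
width: 0.011
```

```bash
python3 - <<'E'
from rig import r,grab_frame
from h import *
s=r.read_state();print(s['time_s'],s['position'],s['width'],s['force'])
im=grab_frame("scene");cv2.imwrite("pics/s6.png",cv2.resize(im[120:300,240:480,::-1],None,fx=3,fy=3))
def b(t): return np.array([-55*np.cos(t)+4*np.sin(t),55*np.sin(t)+4*np.cos(t)])
for t in np.arange(1.98,.1,-.12): d=(b(t)-b(1.98))/500; print(round(t,2),d.round(3))
E
```

```text
15.5 [0.61064223 0.26762561 0.09067608] 0.011003510706946246 [ 1.67390409 -0.1190868   5.2955545 ]
1.98 [0. 0.]
1.86 [-0.012  0.005]
1.74 [-0.025  0.009]
1.62 [-0.038  0.012]
1.5 [-0.051  0.013]
1.38 [-0.064  0.012]
1.26 [-0.077  0.009]
1.14 [-0.09   0.006]
1.02 [-0.102  0.   ]
0.9 [-0.113 -0.007]
0.78 [-0.124 -0.015]
0.66 [-0.133 -0.024]
0.54 [-0.141 -0.034]
0.42 [-0.148 -0.046]
0.3 [-0.154 -0.058]
0.18 [-0.158 -0.07 ]
```

View pics/s6.png

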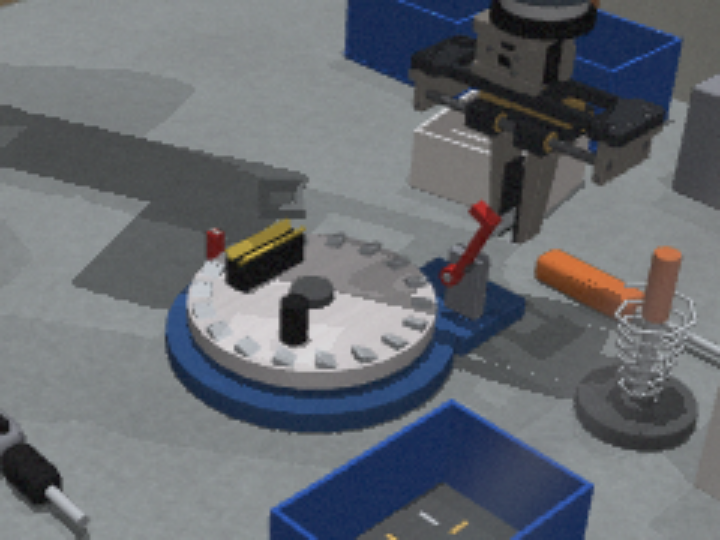

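>>> step_arm(
  motion=[
    [1,-0.012,-0.005,0,0],
    [1,-0.025,-0.009,0,0],
    [1,-0.038,-0.012,0,0],
    [1,-0.051,-0.013,0,0],
    [1,-0.064,-0.012,0,0],
    [1,-0.077,-0.009,0,0],
    [1,-0.09,-0.006,0,0],
    [1,-0.102,0,0,0],
  ],
)

```text
time_s: 16.55
position: [0.5585, 0.2658, 0.0899]
tcp_rot: [-1.57, -0.028, 0.028]
force: [3.1, 2.6, 1.9]
width: 0.011
```

>>> step_arm(
  motion=[
    [1,-0.011,0.007,0,0],
    [1,-0.022,0.015,0,0],
    [1,-0.031,0.024,0,0],
    [1,-0.039,0.034,0,0],
    [1,-0.046,0.046,0,0],
    [1,-0.052,0.058,0,0],
    [1,-0.056,0.07,0,0],
    [1,-0.056,0.07,0,0],
  ],
)

```text
time_s: 17.55
position: [0.5313, 0.2647, 0.0547]
tcp_rot: [-1.571, -0.028, 0.027]
force: [5.4, 2.4, -0.9]
width: 0.0112
```

```bash
python3 - <<'E'
from rig import r
from h import *
s=r.read_state();print(s['time_s'],s['position'],s['width'],s['force'])
E
```

```text
17.55 [0.53129313 0.26469718 0.05465394] 0.011152656412350697 [ 5.37545941  2.40806363 -0.90855718]
```

>>> step_arm(
  motion=[
    [1,-0.001,0.005,0,0],
    [1,-0.001,0.01,0,0],
    [0.6,-0.001,0.01,0,0],
    [0.2,-0.001,0.01,0,0],
    [0,-0.001,0.01,0,0],
    [0,-0.001,0.01,0,0],
    [0,-0.001,-0.08,0,0],
    [0,-0.001,-0.18,0,0],
  ],
)

```text
time_s: 18.55
position: [0.5297, 0.2642, 0.1455]
tcp_rot: [-1.572, -0.026, 0.029]
force: [-0.1, 0.4, 0.5]
width: 0.0461
```

```bash
python3 - <<'E'
from rig import r
from h import *
s=r.read_state();print(s['time_s'],s['position'],s['force'],go(s,(.513,.04,.24),2.0))
E
```

```text
18.55 [0.52974577 0.26422271 0.14549153] [-0.09514464  0.36466257  0.51849951] (array([-4.970e-02, -1.885e-01, -4.472e-01,  2.000e-04]), np.float64(2.02))
```

>>> step_arm(
  motion=[
    [0,0,-0.1,0,0],
    [0,-0.01,-0.17,-0.07,0],
    [0,-0.02,-0.23,-0.17,0],
    [0,-0.03,-0.23,-0.27,0],
    [0,-0.04,-0.23,-0.37,0],
    [0,-0.04,-0.23,-0.38,0],
    [0,-0.04,-0.23,-0.38,0],
    [0,-0.04,-0.23,-0.38,0],
  ],
)

```text
time_s: 19.55
position: [0.5174, 0.0752, 0.2601]
tcp_rot: [-1.57, -0.028, 0.029]
force: [-0.2, -0.3, 0.8]
width: 0.0461
```

```bash
python3 - <<'E'
from rig import r,calibration,grab_frame
from h import *
s=r.read_state();print(s['time_s'],s['position'])
c=calibration("wrist");im=grab_frame("wrist");cv2.imwrite("pics/w7.png",im[:,:,::-1])
b=grab_frame("scene");cv2.imwrite("pics/scene7.png",b[:,:,::-1])
import pickle;pickle.dump(c,open('c7.pkl','wb'))
cv2.imwrite('pics/w7c.png',cv2.resize(im[30:290,190:470,::-1],None,fx=2.8,fy=2.3) if 0 else cv2.resize(im[:200,200:440,::-1],None,fx=3,fy=3,interpolation=2))
cv2.imwrite('pics/s7c.png',cv2.resize(b[170:270,285:425,::-1],None,fx=5,fy=5,interpolation=2))
E
```

```text
19.55 [0.51740697 0.07516357 0.26011806]
```

View pics/w7.png

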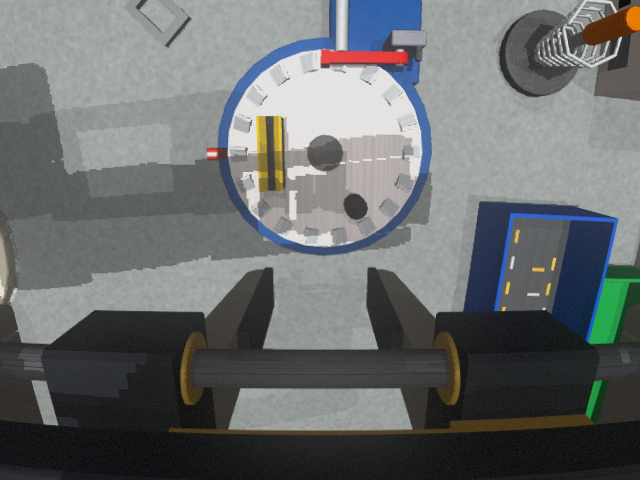

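View pics/s7c.png

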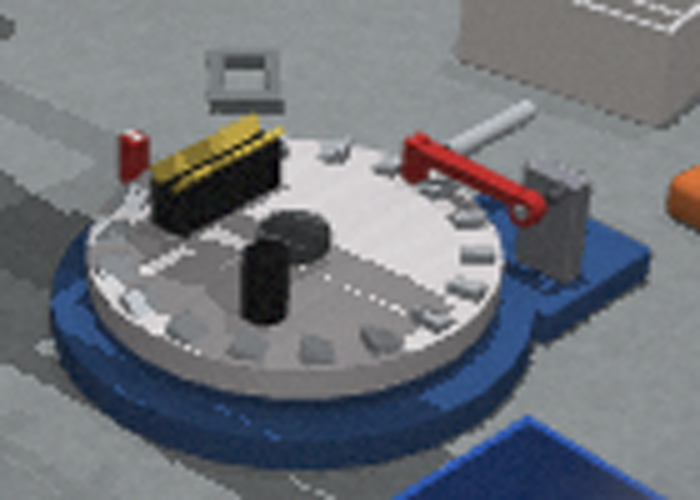

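```bash
python3 - <<'E'
from h import *
import pickle;c=pickle.load(open('c7.pkl','rb'))
for f in('scene0','scene7'):
    h=cv2.cvtColor(cv2.imread(f'pics/{f}.png')[185:225,360:398],cv2.COLOR_BGR2HSV)
    m=cv2.inRange(h,(0,150,60),(8,255,255))|cv2.inRange(h,(172,150,60),(180,255,255))
    p=cv2.findNonZero(m)[:,0,:];print(f,len(p),p.mean(0),p.min(0),p.max(0))
im=cv2.imread('pics/w7.png');cv2.imwrite('pics/w7c.png',cv2.resize(im[100:230,200:360],None,fx=5,fy=5,interpolation=2))
from rig import r
s=r.read_state();print(go(s,(.49,-.21,.24),-6.4),go(s,(.532,-.36,.24),-6.4))
E
```

```text
scene0 156 [18.69871795 19.33974359] [ 6 11] [33 29]
scene7 156 [18.44871795 19.62179487] [ 6 12] [33 29]
(array([-0.0755,  0.04  , -0.568 ,  0.0945]), np.float64(2.11)) (array([-0.0026,  0.0399, -0.8709,  0.0945]), np.float64(2.11))
```

View pics/w7c.png

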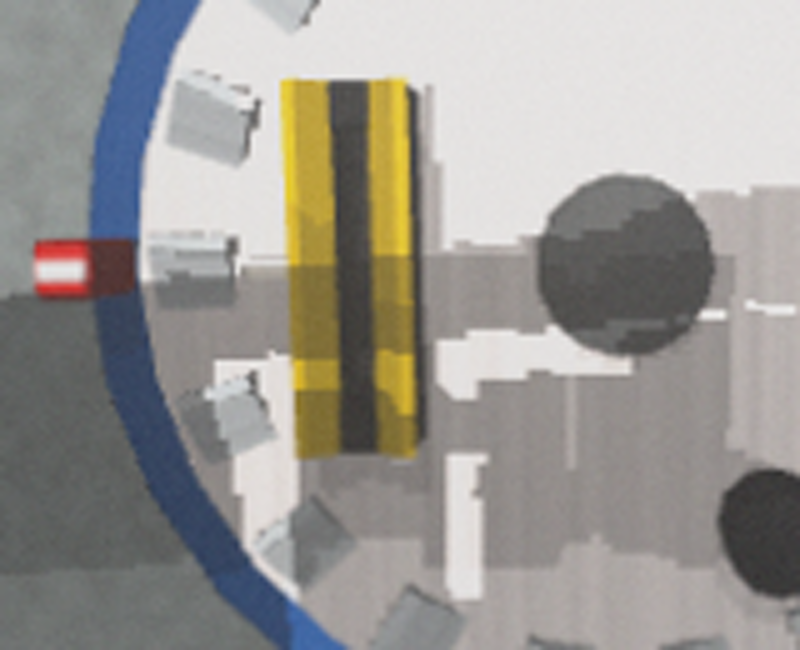

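```bash
python3 - <<'E'
from h import *
import pickle;c=pickle.load(open('c7.pkl','rb'))
f=lambda x,y:(200+(x-2)/5,100+(y-2)/5)
q=[onz(c,f(*p),.078) for p in((280,80),(405,79),(418,457),(296,457))]
for e in (q[0]-q[3],q[1]-q[2]): print(np.linalg.norm(e),np.degrees(np.arctan2(-e[0],e[1])))
nc=sum(q)/4;print('nest',nc)
a=onz(c,f(349,80),.071);b=onz(c,f(358,455),.071);e=a-b;print('slot',(a+b)/2,np.linalg.norm(e),np.degrees(np.arctan2(-e[0],e[1])))
hub=onz(c,f(626,265),.055);p=onz(c,f(62,269),.058)
print(hub,p)
ang=lambda v:np.degrees(np.arctan2(v[1],v[0]))
print('ptr yaw',ang(hub-p),'nest',ang(hub-nc))
E
```

```text
0.06946188972352663 2.5345903563635126
0.06953837359420939 2.8550632491272196
nest [0.46709846 0.13284927 0.078     ]
slot [0.46689102 0.13279085 0.071     ] 0.07038061990297954 1.877229101785861
[0.51899138 0.13531283 0.055     ] [0.40713183 0.13111975 0.058     ]
ptr yaw 2.146739593801597 nest 2.718012555718124
```

>>> step_arm(
  motion=[
    [0,0,0.01,-0.11,0.03],
    [0,0,0.01,-0.23,0.06],
    [0,0,0.02,-0.35,0.095],
    [0,0,0.02,-0.47,0.095],
    [0,0,0.02,-0.59,0.095],
    [0,0,0.02,-0.71,0.095],
    [0,0,0.02,-0.83,0.095],
    [0,0,0.02,-0.87,0.095],
  ],
)

```text
time_s: 20.65
position: [0.5329, -0.363, 0.2496]
tcp_rot: [-1.569, 0.091, -0.09]
force: [-0.9, 0.0, -0.3]
width: 0.0459
```

```bash
python3 - <<'E'
from rig import r,calibration,grab_frame
from h import *
s=r.read_state();print(s['time_s'],s['position'],s['joint_velocities'].round(2))
c=calibration("wrist");im=grab_frame("wrist");cv2.imwrite("pics/w8.png",im[:,:,::-1])
import pickle;pickle.dump(c,open('c8.pkl','wb'))
print(proj(c,[.5325,-.3075,.078]))
E
```

```text
20.65 [ 0.53286197 -0.36303135  0.24963133] [-0.17  0.13 -0.18  0.02  0.07 -0.18]
[313.77390361 158.76417584]
```

View pics/w8.png

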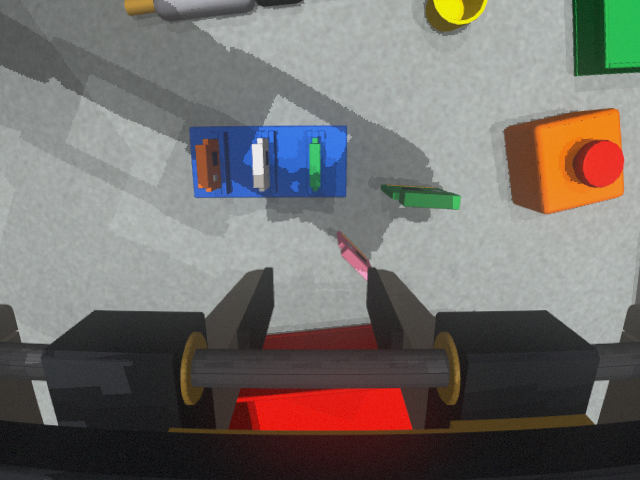

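```bash
python3 - <<'E'
from h import *
import pickle;c=pickle.load(open('c8.pkl','rb'))
im=cv2.imread('pics/w8.png');cv2.imwrite('pics/w8c.png',cv2.resize(im[110:210,180:360],None,fx=4.4,fy=4.4,interpolation=2))
h=cv2.cvtColor(im,cv2.COLOR_BGR2HSV)
m=cv2.inRange(h,(45,100,40),(85,255,255));m[:,:290]=0;m[:,340:]=0;m[:125]=0;m[200:]=0
rc=cv2.minAreaRect(cv2.findNonZero(m));print(rc,onz(c,rc[0],.078))
E
```

```text
((314.0, 164.0), (52.0, 10.0), 90.0) [ 0.53214661 -0.31219197  0.078     ]
```

View pics/w8c.png

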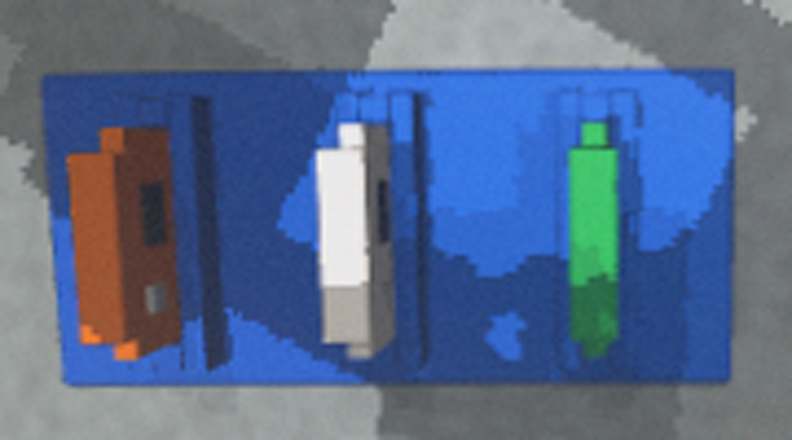

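```bash
python3 - <<'E'
from rig import r
from h import *
import pickle;c=pickle.load(open('c8.pkl','rb'))
f=lambda x,y:(180+(x-1.7)/4.4,110+(y-1.7)/4.4)
a=onz(c,f(592,149),.078);b=onz(c,f(594,341),.078);e=a-b;print((a+b)/2,np.linalg.norm(e),np.degrees(np.arctan2(-e[0],e[1])))
q=[onz(c,f(*p),.028) for p in((42,74),(734,70),(732,383),(64,384))]
e=q[1]-q[0];e2=q[2]-q[3];print('rack',sum(q)/4,np.linalg.norm(e),np.degrees(np.arctan2(e[1],e[0])),np.degrees(np.arctan2(e2[1],e2[0])))
s=r.read_state();print(s['position'],go(s,(.532,-.309,.051),-6.4))
E
```

```text
[ 0.53233216 -0.31361759  0.078     ] 0.03936096866061652 -6.193069144777488
rack [ 0.48401413 -0.30689046  0.028     ] 0.16213449592152196 -6.681855645896765 -6.661978633427329
[ 0.53286794 -0.36370248  0.24958136] (array([-0.0142,  0.3971,  0.1088, -0.0023]), np.float64(-6.61))
```

```bash
python3 - <<'E'
from rig import r,calibration,grab_frame
from h import *
c=calibration("wrist");im=grab_frame("wrist")[:,:,::-1].copy();cv2.imwrite("pics/w9.png",im)
h=cv2.cvtColor(im,cv2.COLOR_BGR2HSV)
m=cv2.inRange(h,(45,100,40),(85,255,255));m[:,:290]=0;m[:,340:]=0;m[:125]=0;m[200:]=0
print(cv2.boundingRect(m))
ys=np.where(m.sum(1)>255*9)[0];xs=np.where(m.sum(0)>255*20)[0];print(ys[0],ys[-1],xs[0],xs[-1])
p=((xs[0]+xs[-1])/2,(ys[0]+ys[-1])/2);print(onz(c,p,.078))
m=cv2.inRange(h,(100,130,40),(130,255,255));m[:110]=0;m[210:]=0;m[:,:180]=0;m[:,355:]=0
rc=cv2.minAreaRect(cv2.findNonZero(m));print(rc,onz(c,rc[0],.028))
T=calibration("top");
s=r.read_state();print(s['position'],s['time_s'])
t0=cv2.imread('pics/top0.png');cv2.imwrite('pics/t9.png',cv2.resize(t0[235:305,430:480],None,fx=8,fy=8,interpolation=2))
E
```

```text
(309, 137, 11, 53)
143 185 310 319
[ 0.53258066 -0.31302336  0.078     ]
((268.2868957519531, 160.3269500732422), (70.9034423828125, 156.12571716308594), 89.40933990478516) [ 0.48413602 -0.30623011  0.028     ]
[ 0.53281653 -0.36150175  0.24955803] 20.75
```

View pics/t9.png

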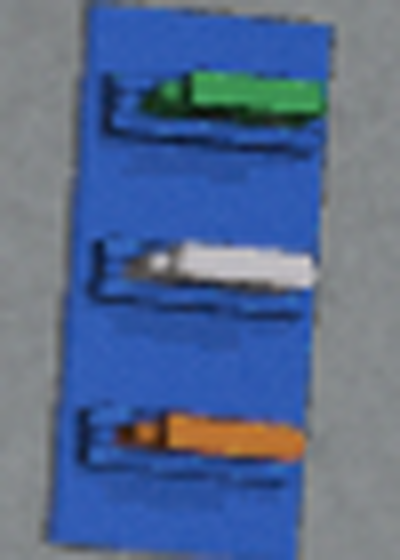

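```bash
python3 - <<'E'
from rig import r,calibration
from h import *
T=calibration("top");print(onz(T,(462.2,246.6),.078))
s=r.read_state();print(s['position'],go(s,(.5325,-.3125,.051),-6.4))
E
```

```text
[ 0.53231718 -0.3130679   0.078     ]
[ 0.53281653 -0.36150175  0.24955803] (array([-0.0117,  0.3972,  0.0971, -0.0022]), np.float64(-6.6))
```

>>> step_arm(
  motion=[
    [0.1,-0.01,0.05,0.05,0],
    [0.1,-0.012,0.12,0.096,0],
    [0.1,-0.012,0.2,0.096,0],
    [0.1,-0.012,0.28,0.096,0],
    [0.1,-0.012,0.35,0.096,0],
    [0.1,-0.012,0.39,0.096,0],
    [0.1,-0.012,0.398,0.096,0],
    [0.1,-0.012,0.398,0.096,0],
  ],
)

```text
time_s: 21.75
position: [0.5328, -0.3122, 0.0521]
tcp_rot: [-1.569, 0.088, -0.09]
force: [0.1, -0.5, 0.4]
width: 0.0413
```

>>> step_arm(
  motion=[
    [0.3,0,0,0,0],
    [0.6,0,0,0,0],
    [1,0,0,0,0],
    [1,0,0,0,0],
    [1,0,0,0,0],
    [1,0,0,0,0],
    [1,0,0,0,0],
    [1,0,0,0,0],
  ],
)

```text
time_s: 22.75
position: [0.5325, -0.3125, 0.0515]
tcp_rot: [-1.569, 0.089, -0.09]
force: [1.3, -0.4, 5.2]
width: 0.0093
```

```bash
python3 - <<'E'
from rig import r
from h import *
s=r.read_state();print(s['time_s'],s['position'],s['width'],s['force'],go(s,s['position'])[1])
E
```

```text
22.75 [ 0.53253834 -0.31253616  0.05153158] 0.009283420343847939 [ 1.28237702 -0.41393373  5.16814879] -6.53
```

>>> step_arm(
  motion=[
    [1,0,-0.02,0,0],
    [1,0,-0.06,0,0],
    [1,0,-0.12,0,0],
    [1,0,-0.19,0,0],
    [1,0,-0.26,0,0],
    [1,0,-0.3,0,0],
    [1,0,-0.3,0,0],
    [1,0,-0.3,0,0],
  ],
)

```text
time_s: 23.75
position: [0.5312, -0.3119, 0.2007]
tcp_rot: [-1.568, 0.091, -0.088]
force: [0.3, 0.8, -1.1]
width: 0.0101
```

```bash
python3 - <<'E'
from rig import r,grab_frame
from h import *
s=r.read_state();print(s['time_s'],s['position'],s['width'],s['force'],go(s,(.467,.1328,.2),2.5))
b=grab_frame("scene");cv2.imwrite("pics/scene10.png",cv2.resize(b[150:400,100:340,::-1],None,fx=2.4,fy=2.4))
E
```

```text
23.75 [ 0.53123598 -0.31189278  0.20065267] 0.010122470631026597 [ 0.25448828  0.77762718 -1.09273646] (array([-0.2287,  0.0021,  0.869 , -0.1003]), np.float64(-6.53))
```

View pics/scene10.png

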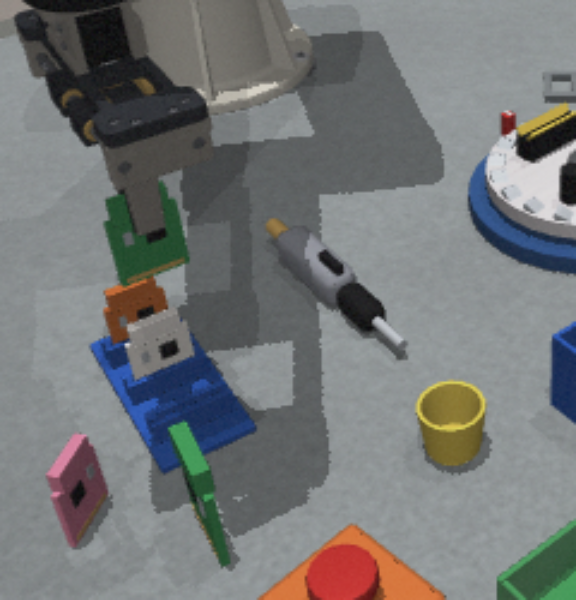

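>>> step_arm(
  motion=[
    [1,-0.02,0,0.06,-0.02],
    [1,-0.04,0,0.15,-0.05],
    [1,-0.07,0,0.25,-0.1],
    [1,-0.09,0,0.35,-0.1],
    [1,-0.12,0,0.45,-0.1],
    [1,-0.15,0,0.55,-0.1],
    [1,-0.17,0,0.65,-0.1],
    [1,-0.2,0,0.75,-0.1],
  ],
)

```text
time_s: 24.8
position: [0.4744, 0.0731, 0.2003]
tcp_rot: [-1.571, -0.032, 0.035]
force: [-0.1, 0.9, -0.7]
width: 0.0097
```

```bash
python3 - <<'E'
from rig import r
from h import *
s=r.read_state();print(s['position'],go(s,(.467,.1328,.17),2.5))
E
```

```text
[0.47444411 0.07308586 0.20032272] (array([-0.0096,  0.0606,  0.12  , -0.0004]), np.float64(2.46))
```

>>> step_arm(
  motion=[
    [1,-0.005,0.02,0.06,0],
    [1,-0.01,0.05,0.11,0],
    [1,-0.01,0.08,0.12,0],
    [1,-0.01,0.1,0.12,0],
    [1,-0.01,0.1,0.12,0],
    [1,-0.01,0.1,0.12,0],
    [1,-0.01,0.1,0.12,0],
    [1,-0.01,0.1,0.12,0],
  ],
)

```text
time_s: 25.8
position: [0.4681, 0.1312, 0.1516]
tcp_rot: [-1.57, -0.034, 0.033]
force: [-0.7, -1.0, -1.2]
width: 0.0098
```

```bash
python3 - <<'E'
from rig import r,grab_frame,calibration
from h import *
s=r.read_state();print(s['time_s'],s['position'],s['width'],go(s,s['position'])[1])
c=calibration("wrist");im=grab_frame("wrist");cv2.imwrite("pics/w11.png",im[:,:,::-1])
b=grab_frame("scene");cv2.imwrite("pics/scene11.png",cv2.resize(b[130:280,260:440,::-1],None,fx=4,fy=4,interpolation=2))
import pickle;pickle.dump(c,open('c11.pkl','wb'))
E
```

```text
25.8 [0.46810938 0.13122264 0.15159375] 0.009805708669515169 2.45
```

View pics/scene11.png

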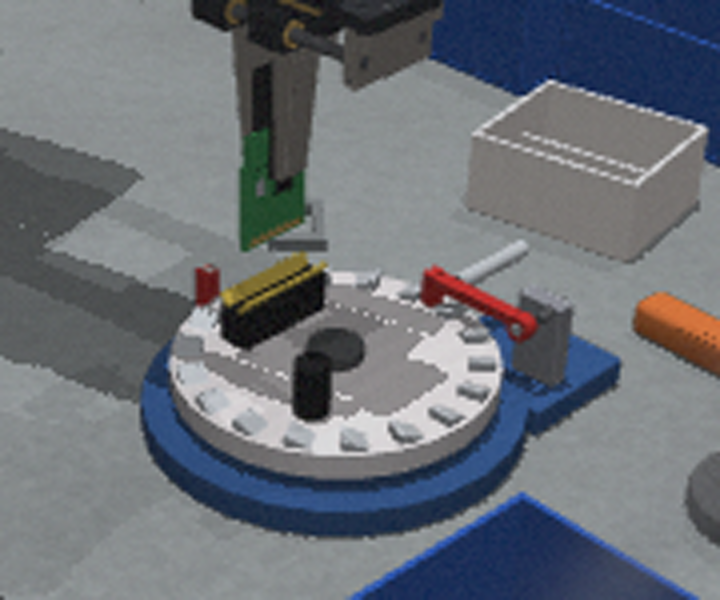

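View pics/w11.png

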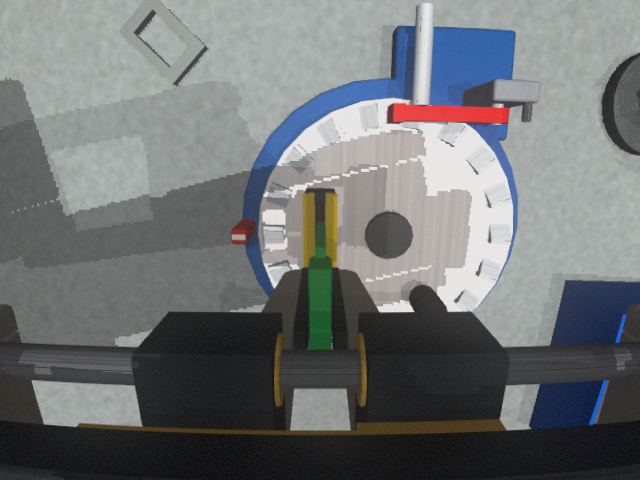

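```bash
python3 - <<'E'
from rig import r
from h import *
import pickle;c=pickle.load(open('c11.pkl','rb'))
print('nest far', onz(c,(320,188),.078), onz(c,(304,188),.078),onz(c,(337,188),.078))
im=cv2.imread('pics/w11.png');cv2.imwrite('pics/w11c.png',cv2.resize(im[175:355,270:370],None,fx=4,fy=4,interpolation=2))
for y in (225,230,235,240):print(y,onz(c,(320,y),.108))
for y in (255,260):print(y,onz(c,(320,y),.1785))
E
```

```text
nest far [0.46542297 0.17140208 0.078     ] [0.45489122 0.170958   0.078     ] [0.47661386 0.17188434 0.078     ]
225 [0.46616631 0.15306546 0.108     ]
230 [0.46629623 0.15003109 0.108     ]
235 [0.46642702 0.14697642 0.108     ]
240 [0.4665587  0.14390098 0.108     ]
255 [0.4659364  0.15614882 0.1785    ]
260 [0.46602722 0.15402765 0.1785    ]
```

View pics/w11c.png

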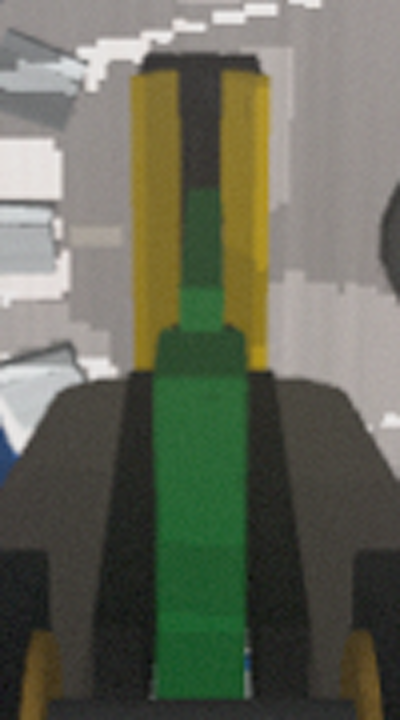

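>>> step_arm(
  motion=[
    [1,-0.001,0,0.004,0],
    [1,-0.001,0.01,0.0045,0],
    [1,-0.001,0.025,0.0045,0],
    [1,-0.001,0.04,0.0045,0],
    [1,-0.001,0.055,0.0045,0],
    [1,-0.001,0.07,0.0045,0],
    [1,-0.001,0.08,0.0045,0],
    [1,-0.001,0.085,0.0045,0],
  ],
)

```text
time_s: 26.9
position: [0.4671, 0.1336, 0.1083]
tcp_rot: [-1.571, -0.034, 0.034]
force: [-0.1, 0.1, -0.5]
width: 0.0097
```

```bash
python3 - <<'E'
from rig import r,grab_frame
from h import *
s=r.read_state();print(s['time_s'],s['position'],s['width'],s['force'],s['ft_torque'])
b=grab_frame("scene");cv2.imwrite("pics/scene12.png",cv2.resize(b[130:280,260:440,::-1],None,fx=4,fy=4,interpolation=2))
E
```

```text
26.9 [0.46711251 0.13355852 0.1083292 ] 0.009651835293882768 [-0.06318973  0.08085431 -0.47229738] [-0.01623111 -0.06079753 -0.00481594]
```

View pics/scene12.png

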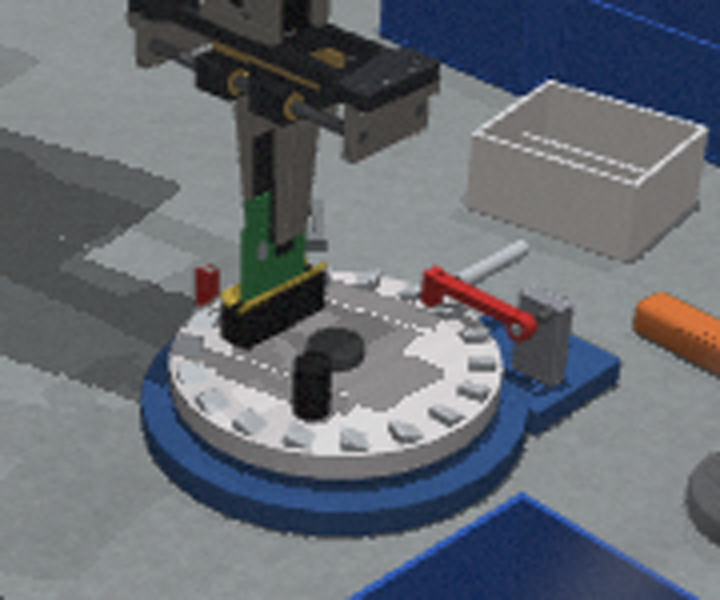

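>>> step_arm(
  motion=[
    [1,0,0.006,0,0],
    [1,0,0.012,0,0],
    [1,0,0.018,0,0],
    [1,0,0.023,0,0],
    [1,0,0.028,0,0],
    [1,0,0.031,0,0],
    [1,0,0.033,0,0],
    [1,0,0.034,0,0],
  ],
)

```text
time_s: 27.95
position: [0.4676, 0.1337, 0.0924]
tcp_rot: [-1.57, -0.034, 0.033]
force: [-2.0, -1.5, 13.3]
width: 0.0097
```

>>> step_arm(
  motion=[
    [1,0,0,0,0],
    [1,0,0,0,0],
    [1,0,0,0,0],
    [1,0,0,0,0],
    [1,0,0,0,0],
    [1,0,0,0,0],
    [1,0,0,0,0],
    [1,0,0,0,0],
  ],
)

```text
time_s: 28.95
position: [0.4675, 0.1336, 0.0924]
tcp_rot: [-1.57, -0.034, 0.033]
force: [-2.7, -0.3, 7.9]
width: 0.0098
```

```bash
python3 - <<'E'
from rig import r,grab_frame
from h import *
s=r.read_state();print(s['time_s'],s['position'],s['width'],s['force'],s['ft_torque'])
b=grab_frame("scene");cv2.imwrite("pics/scene13.png",cv2.resize(b[130:280,260:440,::-1],None,fx=4,fy=4,interpolation=2))
E
```

```text
28.95 [0.46754673 0.1336467  0.09238204] 0.009753696506505143 [-2.66059878 -0.28048653  7.92896348] [-0.14261031  0.34204991  0.03008379]
```

View pics/scene13.png

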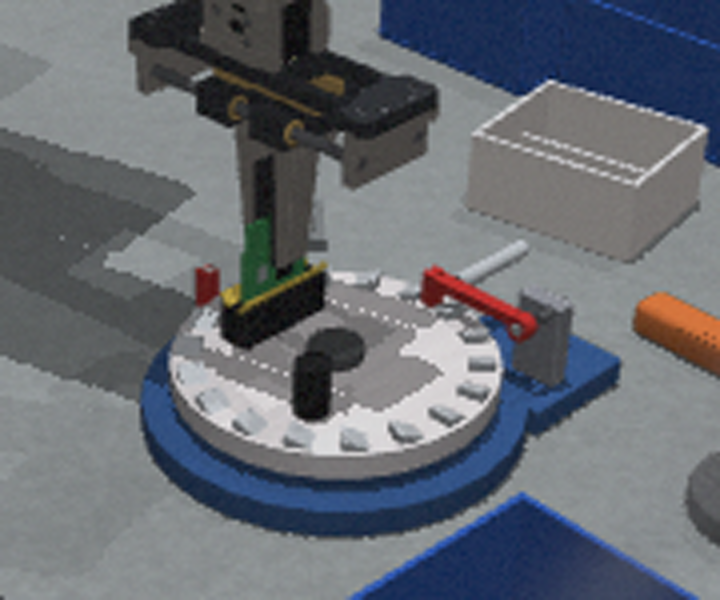

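>>> step_arm(
  motion=[
    [0.7,0,0,0,0],
    [0.4,0,0,0,0],
    [0.2,0,0,0,0],
    [0.1,0,0,0,0],
    [0.1,0,-0.04,0,0],
    [0.1,0,-0.12,0,0],
    [0.1,0,-0.22,0,0],
    [0.1,0,-0.3,0,0],
  ],
)

```text
time_s: 30.0
position: [0.4674, 0.1336, 0.2436]
tcp_rot: [-1.57, -0.035, 0.033]
force: [0.3, -0.5, 0.2]
width: 0.0412
```

>>> step_arm(
  motion=[
    [0.1,0,0,-0.1,0],
    [0.1,0,0,-0.2,0],
    [0.1,0,0,-0.22,0],
    [0.1,0,0,-0.22,0],
    [0.1,0,0,-0.22,0],
    [0.1,0,0,-0.22,0],
    [0.1,0,0,-0.22,0],
    [0.1,0,0,-0.22,0],
  ],
)

```text
time_s: 31.0
position: [0.472, 0.0241, 0.2417]
tcp_rot: [-1.57, -0.034, 0.034]
force: [-0.2, -0.4, -0.8]
width: 0.0414
```

```bash
python3 - <<'E'
from rig import r,grab_frame,calibration
from h import *
s=r.read_state();print(s['time_s'],s['position'],s['width'],s['force'])
c=calibration("wrist");im=grab_frame("wrist");cv2.imwrite("pics/w14.png",im[:,:,::-1])
b=grab_frame("scene");cv2.imwrite("pics/scene14f.png",b[:,:,::-1]);cv2.imwrite("pics/scene14.png",cv2.resize(b[130:280,260:440,::-1],None,fx=4,fy=4,interpolation=2))
S=calibration("scene")
for f in('scene0','scene14f'):
    h=cv2.cvtColor(cv2.imread(f'pics/{f}.png')[185:225,360:398],cv2.COLOR_BGR2HSV)
    m=cv2.inRange(h,(0,150,60),(8,255,255))|cv2.inRange(h,(172,150,60),(180,255,255))
    p=cv2.findNonZero(m)[:,0,:];print(f,len(p),p.mean(0))
n=np.array([.4673,.1332]);u=np.array([-np.sin(.0436),np.cos(.0436)])
for k in(-.02,.02):
  q=proj(S,[*(n+k*u),.119]);print('exp top',q,(q-[260,130])*4, proj(c,[*(n+k*u),.119]))
E
```

```text
31.0 [0.47197862 0.02407004 0.24166022] 0.04140093543226533 [-0.20405803 -0.4416888  -0.75322175]
scene0 156 [18.69871795 19.33974359]
scene14f 156 [18.44871795 19.64102564]
exp top [322.95200037 186.42704234] [251.8080015  225.70816934] [321.47285948 116.23293247]
exp top [334.79566968 180.59661986] [299.18267874 202.38647945] [321.52043859  60.82029323]
```

View pics/scene14.png

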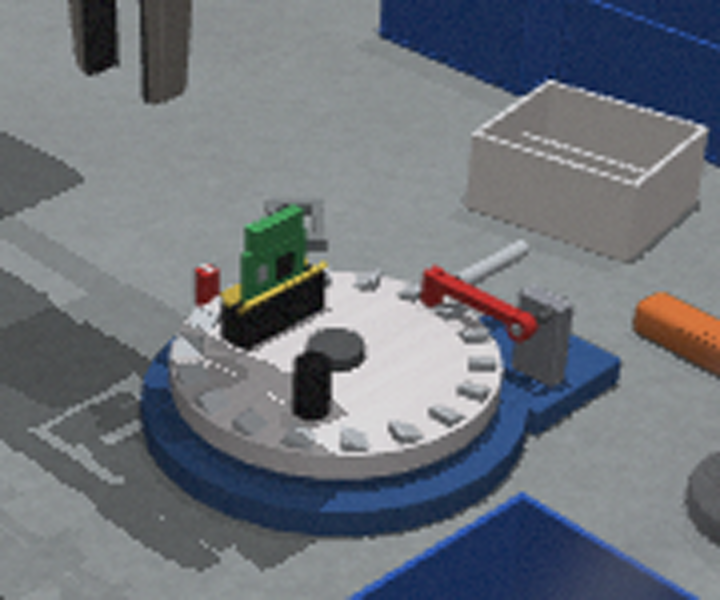

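View pics/w14.png

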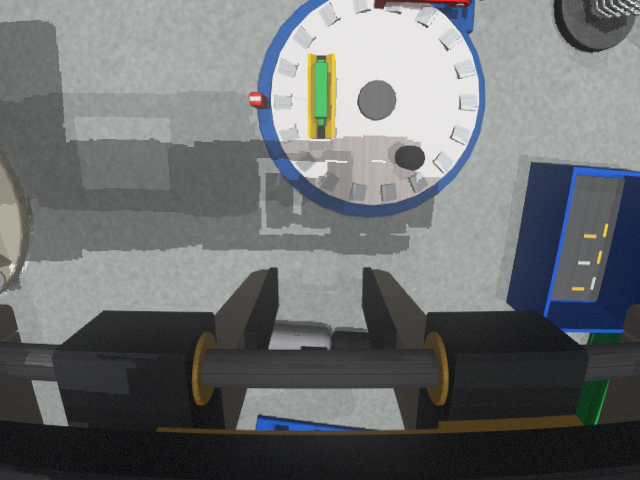

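View pics/scene14f.png

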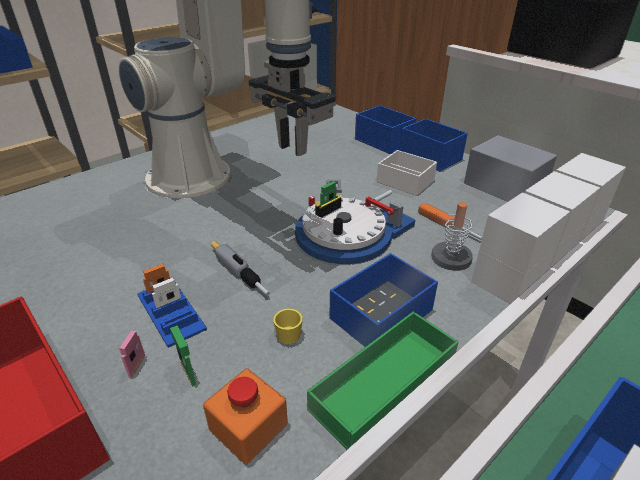

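```bash
python3 -c "
from rig import job_done
print(job_done())"
```

```text
the job is handed in; nothing more can be done
None
```

The job is handed in, at about 31 s of the 72 s allowed.

- **What I did:** I threw the red pawl right back by its bar and turned the dial clockwise about 65° by its knob. I swung the pawl down and released it just above level, so it dropped by itself. Then I took the smaller green card from the rack, lowered it into the slot, and held it until its foot pressed on the floor.
- **Dial and pawl:** The slot measured about 0.5° from the pointer, which is inside the range where the pawl drops fully. The pawl's red pixels in the scene picture match the starting picture to within 0.3 px, so I take it to be fully down.
- **Card:** It bottomed at TCP z = 92.4 mm, against 92.5 mm expected for fully home. The wrist force there was 8–13 N upward. After release it stands upright in the slot, with its top edge within about 1–2 px of where it should be.
- **Rest of the bench:** The white and orange cards are still in the rack. The loose items look unmoved in the last scene picture, and the arm is clear of everything.
- **Disagreements:** Right after I let go of the knob, the TCP reading suggested the dial was at −1.3°. The wrist pictures taken afterwards gave about +0.5°, and I relied on those. One top-camera estimate of the card's position was about 5 mm off because its colour mask was biased. I corrected it with the wrist camera before gripping.

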